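Clamp the brass blank: stop the crank at the first click

TASK

Stand the brass blank upright on the floor of the bench clamp, between its open jaws, and let go of it. Then swing the crank clockwise until the jaws have closed on the blank and the crank's slip clutch clicks once; stop at that first click, before a second one, and let go. Leave the steel blank and the black blank where they are.

Things in the scene. Friction and masses are not known exactly. Their poses are not given: they have to be found in the camera images.
- brass_blank: plain upright brass cylinder, 28 mm across, 50 mm tall, 0.24 kg; origin at the centre of its underside, z up its axis
- steel_blank: the same cylinder in bright steel, 28 mm across, 50 mm tall: a bystander; origin at the centre of its underside
- black_blank: the same cylinder in black plastic, 28 mm across, 50 mm tall: a bystander; origin at the centre of its underside
- vise: green bench clamp fixed to the bench; plate 100 x 250 x 12 mm (x, y, z), origin at its underside near the middle. In its frame (mm): fixed steel V jaw at the +y end; a flat jaw slides towards +y and pushes the blank into the V, centre then at (0, 80); jaw tops 26 above the plate. Gearbox 90 x 90, top 55 above the bench, at the -y end; the crank's upright axis is at (0, -60)
- nest (a point): point on the clamp's plate (12 mm above the bench) between the jaws, at (0, 69, 12) mm in the clamp's frame. A blank stood here, centred to about 10 mm, clears both open jaws, which then stand 52 to 66 mm apart at the middle of the V
- crank_grip (a point): on the axis of the crank's red upright handle, 22 mm across, 46 mm tall; 28 mm above its foot, 102 mm above the bench. The handle spins freely on its pin, 70 mm from the crank's axis; the aluminium arm passes just under it. At the start the arm points about along the clamp's -y; it swings clockwise seen from above, 1.0 to 1.5 rad in all
- clamp (a joint): turn of the dark collar (screw) under the crank, rad: 0 = jaws fully open, grows clockwise from above, moves the sliding jaw 45 mm per rad; starts between 0 and 0.3, stops at about 0.8 when the blank is held in the V. Takes 1 to 3 N at the handle; stays where it is left
- clutch (a joint): slip of crank against collar, rad, clockwise: 0 (under 0.1) until the blank is held and the collar stops. Then the push at the handle climbs to 9 N at 0.16 and drops as it clicks over at 0.31; 0.63 is the next rest (one click done); second click at 0.94. Stays about where left. Yellow pointer, opposite the arm, shows it on the collar: white dot 0, green dot 1 click, red dot 2

How it is judged:
By the outcome, as a careful person would: the job done as asked, in the order asked, and still so for the second after the job is handed in, with the robot touching nothing.
It also fails if it takes over 51 s, if anything falls off the work surface, if the arm or the gripper's body presses on something with over 40 N, if the wrist force passes 120 N, or if a joint passes its speed limit or range.

ROBOT

A 6-joint arm with a two-finger parallel gripper is mounted at the origin on the work surface. World frame = base frame: x ahead of the robot, y to its left, z up, the work surface at z = 0. Lengths are in m, angles in rad, forces in N, time in s.
With the tool pointing down it reaches from about 0.325 to 1 m from the base axis. Payload 5.1 kg.
Tool frame: the origin (TCP) lies at the very end of the fingers, on their centre line; the grasp point (between the pads) lies 19 mm behind it (arm.pinch_z is the distance from the TCP to the grasp point, in m); z points along the fingers, y is the line along which they close (so a half turn about z gives the same grasp; the last joint's range is limited). The gripper opens to 85 mm and grips with 20 to 120 N. Pads are 22 mm wide; open, the fingers measure 114 mm over their backs; the gripper's body (76 mm by 85 mm) begins 54 mm behind the grasp point. The pads swing forward as they close: fully open they stand 13 mm farther back than shut.
Start: joints at [1.263, 0.124, 1.65, -0, 1.367, -0.083], TCP at [0.145, 0.634, 0.231] pointing down, gripper open.
Joint ranges: [-2.61, 2.61], [-1.02, 2.33], [0.03, 2.71], [-1.35, 4.49], [0.32, 2.68], [-2.91, 2.91]. Speed limits (rad/s): [2.57, 2.57, 3.14, 3.14, 3.14, 3.14].

INTERFACE

Orientations are given as a unit quaternion [w, x, y, z].
In Python, from cell import arm gives the robot as it stands.
- The arm moves only by the tool carry_out, never from a script. Its argument "commands" is one flat list of numbers, 7 for each row, row after row: the shift along the tool's x, y, z scaled (see below), then the turn, a rotation vector about the tool's x, y, z scaled (see below), then the opening, from -1 (shut) to 1 (fully open), so that 0 is half open. In form: [dx, dy, dz, rx, ry, rz, grip, dx, dy, dz, rx, ry, rz, grip, ...]. A call has 1 to 5 rows; each row shifts and turns the commanded pose from where the row before left it, along the tool's axes as they then stand; what a row does not reach is not made up. The controller multiplies each number of a shift by 4 cm and each number of a turn by 0.12 rad. A row lasts 1/12 s, in which the tool goes at most 41.7 mm and 7.16 degrees, less where a joint would pass 70% of its speed; a pose out of reach is approached as far as the arm can. A call with a number of a shift or a turn outside -1 to 1 is refused whole. A call with a gripper value outside its range is refused whole. The fingers move at their own pace and stop on an object; "force" is the grip in N (left out, the last holds). Time passes only in rows, so rows that do not move let the fingers close. It gives the time, the measured TCP pose, the force, the opening and the grip force at its end, in the units of the state.
- arm.get_state(): the state, without advancing time (a new reading comes with each control period).
- arm.grab_frame(name): name is "scene" or "top"; returns the picture (400x640x3 uint8, blue, green, red); there is no depth.
- arm.calibration(name): a dict with "fx", "fy", "cx", "cy" (pixels), "R" (3x3) and "t" (3): a world point X has camera coordinates R X + t. Camera axes: x right, y down, z forward; pixel columns grow to the right and rows downward; lengths in m; the calibration is good to about 2 mm. A picture is of the moment at which its call begins. calibration takes no time and is no camera call.
- arm.job_done(): hands the job in; it is judged then, once.
The state is a dict: "time_s": time; "joints": joint angles; "dq": joint speeds; "joint_torque": joint torques, N m; "tool_pos": TCP position; "eef_rot": TCP orientation; "contact_force": force on the tool from outside, world axes, zero at the start; "wrist_torque": the same for the moment, N m; "opening": finger opening in m; "grasp_force": force on a finger pad.
Only numpy, scipy, OpenCV 4.12 (cv2) and the standard library are available. Lean on these libraries where they do the work, as an engineer would, in place of code of your own. Each camera call takes 0.05 s, during which the arm holds its last target. There are 200 camera calls.

## Working session

There is one attempt and no reset: what is moved stays moved. The work goes in short steps, Python scripts to look and compute and a tool call to move; the robot and the scene stay as the last step left them, time stands still between calls to the robot, and variables do not carry over. Pictures are saved under pics/ and viewed, at most 10 in all, crops included, and the job is handed in when it is done.

Besides the shell and the picture viewer there is one more tool, called as name(argument=value, ...), one argument or row to a line, values as JSON. carry_out: Moves the arm, as the interface text tells. Shifts and turns lie within -1 to 1; 1 stands for 4 cm of shift or 0.12 rad of turn. Its arguments: {"type":"object","properties":{"commands":{"type":"array"},"force":{"type":"number"}},"required":["commands"]}

```bash
mkdir -p pics; ls; python3 - <<'E'
from cell import arm
import cv2
for n in("scene","top"):
    cv2.imwrite(f"pics/{n}0.png",arm.grab_frame(n)); c=arm.calibration(n); print(n,c)
s=arm.get_state(); print(s); print(arm.pinch_z)
E
```

```text
pics
scene {'fx': 516.8949780358957, 'fy': 516.8949780358957, 'cx': 326.81353438736136, 'cy': 201.1107114082702, 'R': array([[-0.70220014,  0.71191374,  0.00968448],
       [ 0.42502139,  0.43005735, -0.79649701],
       [-0.57120205, -0.5551842 , -0.6045649 ]]), 't': array([ 0.32155399, -0.16806344,  1.5582965 ])}
top {'fx': 428.1947181816209, 'fy': 428.1947181816209, 'cx': 317.9867754863157, 'cy': 201.64336698965056, 'R': array([[ 0.00434807, -0.99966592,  0.02547828],
       [-0.99082825, -0.00774792, -0.13490496],
       [ 0.13505729, -0.02465802, -0.99053092]]), 't': array([0.02053605, 0.51927606, 0.90238224])}
{'time_s': 0.1, 'joints': array([ 1.26340677e+00,  1.24464824e-01,  1.65155317e+00,  4.99009094e-06,
        1.36747394e+00, -8.25930800e-02]), 'dq': array([ 0.00053894, -0.00010326, -0.00237902,  0.00032335, -0.00257115,
        0.00136318]), 'joint_torque': array([ 5.00953392e-04, -4.24939370e+01, -3.66650891e+01, -8.81500705e-05,
        4.01860700e-03, -3.01096202e-05]), 'tool_pos': array([0.14474561, 0.63311378, 0.23015049]), 'eef_rot': array([-1.86396768e-04,  1.12162181e-01,  9.93689460e-01, -9.31167945e-04]), 'contact_force': array([-0.43730686,  0.72847391, -0.45767035]), 'wrist_torque': array([-0.04419305,  0.00815767, -0.01091803]), 'grasp_force': 0.0, 'opening': 0.08556679725091211}
0.0187
```

View pics/scene0.png

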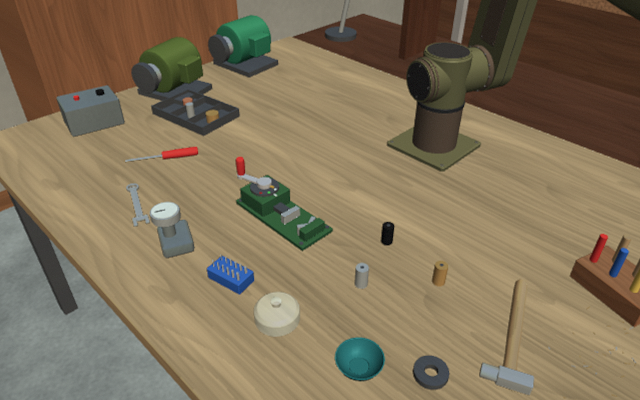

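View pics/top0.png

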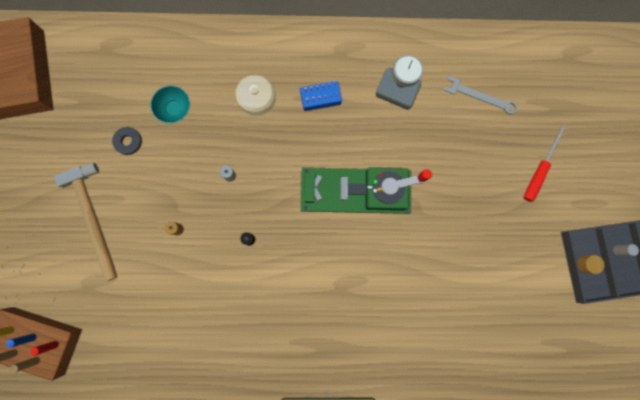

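```bash
cat > h.py <<'E'
import numpy as np, cv2
from cell import arm
def ray(n,uv,z):
    c=arm.calibration(n);R,t=c["R"],c["t"]
    o=-R.T@t; d=R.T@np.array([(uv[0]-c["cx"])/c["fx"],(uv[1]-c["cy"])/c["fy"],1])
    return o+d*(z-o[2])/d[2]
def proj(n,X):
    c=arm.calibration(n);p=c["R"]@np.array(X)+c["t"]
    return np.array([c["fx"]*p[0]/p[2]+c["cx"],c["fy"]*p[1]/p[2]+c["cy"]])
def big(im,x0,y0,x1,y1,k): return cv2.resize(im[y0:y1,x0:x1],None,fx=k,fy=k,interpolation=cv2.INTER_CUBIC)
E
python3 - <<'E'
from h import *
t=cv2.imread("pics/top0.png");s=cv2.imread("pics/scene0.png")
a=big(t,290,150,450,230,5); b=big(t,150,150,270,250,2); c=big(s,340,210,460,310,2);d=big(s,150,80,250,140,2)
o=np.zeros((600,800,3),np.uint8);o[:400]=a
o[400:600,:240]=b;o[400:600,240:480]=c;o[400:520,480:680]=d
cv2.imwrite("pics/c1.png",o)
E
```

```text
(no output)
```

View pics/c1.png

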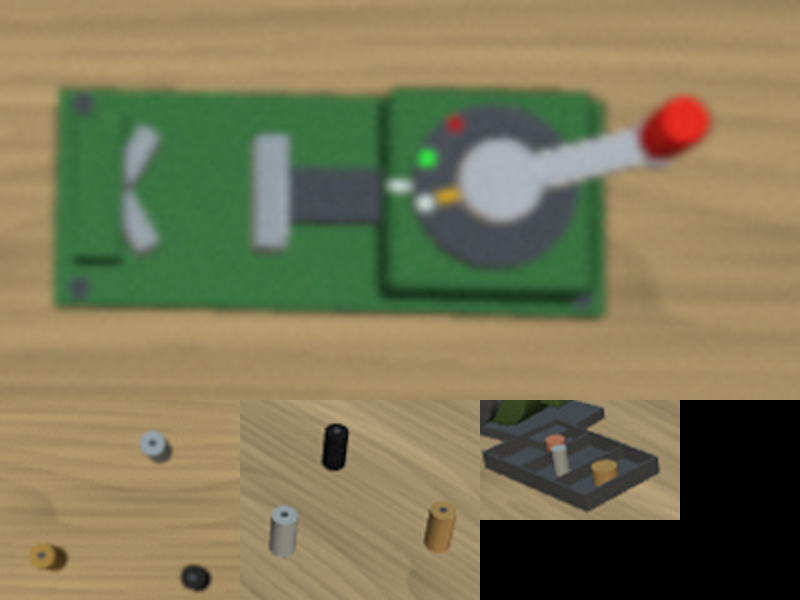

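```bash
python3 - <<'E'
from h import *
f=lambda x,y,z:ray("top",(290+(x+.5)/5-.5,150+(y+.5)/5-.5),z)
np.set_printoptions(precision=4,suppress=True)
P={k:f(*v) for k,v in dict(TL=(60,88,.012),BL=(55,305,.012),BR=(605,316,.012),apex=(128,185,.038),jawL=(252,190,.038),axis=(500,180,.08),handle=(687,118,.12)).items()}
for k,v in P.items(): print(k,v)
d=P['BL']-P['BR'];yaw=np.arctan2(-d[0],d[1]);print(np.linalg.norm(d),yaw)
R=np.array([[np.cos(yaw),-np.sin(yaw)],[np.sin(yaw),np.cos(yaw)]])
for k,l in dict(TL=(50,125),BL=(-50,125),BR=(-50,-125),axis=(0,-60)).items(): print(k,P[k][:2]-R@np.array(l)/1000)
print("brass top",ray("top",(171-.25,228-.25),.05),"scene",ray("scene",(340+201/2,210+112/2),.05))
h=P['handle']-P['axis'];print(h,np.arctan2(h[1],h[0]))
# handle in scene: red mask
for n in("top","scene"):
    im=cv2.imread(f"pics/{n}0.png").astype(int);m=((im[...,2]>150)&(im[...,1]<70)&(im[...,0]<70)).astype(np.uint8)
    k,_,st,c=cv2.connectedComponentsWithStats(m)
    print(n,[(st[i].tolist(),c[i].round(1)) for i in range(1,k) if st[i][4]>20])
    b=((im[...,2]-im[...,0]>70)&(im[...,2]>130)).astype(np.uint8)
E
```

```text
TL [0.6007 0.0606 0.012 ]
BL [0.5018 0.0619 0.012 ]
BR [ 0.4986 -0.1852  0.012 ]
apex [0.552 0.03  0.038]
jawL [ 0.5502 -0.0244  0.038 ]
axis [ 0.5482 -0.1257  0.08  ]
handle [ 0.5672 -0.1942  0.12  ]
0.24712036941153917 -0.012859579084737399
TL [ 0.5491 -0.0637]
BL [ 0.5502 -0.0637]
BR [ 0.5502 -0.0609]
axis [ 0.549  -0.0657]
brass top [0.4589 0.3356 0.05  ] scene [0.4646 0.338  0.05  ]
[ 0.019  -0.0686  0.04  ] -1.2999936344569323
top [([524, 161, 26, 40, 440], array([536.9, 180.6])), ([421, 170, 10, 9, 71], array([425.8, 174. ])), ([31, 347, 7, 9, 50], array([ 34.1, 351. ]))]
scene [([162, 147, 36, 11, 231], array([179.9, 152.1])), ([236, 157, 8, 18, 100], array([240.2, 164.7])), ([594, 234, 13, 29, 102], array([600.5, 247.2]))]
```

carry_out(
  commands=[0,0,0,0,0,0.95,1,0,0,0,0,0,0.95,1,0,0,0,0,0,0.95,1,0,0,0,0,0,0.95,1,0,0,0,0,0,0.95,1],
)

```text
time_s: 0.52
tool_pos: [0.1448, 0.6333, 0.2306]
eef_rot: [0.0, 0.39, 0.921, -0.001]
contact_force: [0.3, 0.5, -0.4]
opening: 0.0856
grasp_force: 0.0
```

carry_out(
  commands=[0,0,0,0,0,0.95,1,0,0,0,0,0,0.95,1,0,0,0,0,0,0.95,1,0,0,0,0,0,0.95,1,0,0,0,0,0,0.95,1],
)

```text
time_s: 0.93
tool_pos: [0.1448, 0.6333, 0.2305]
eef_rot: [0.0, 0.633, 0.774, -0.001]
contact_force: [-0.2, 0.1, -0.6]
opening: 0.0852
grasp_force: 0.0
```

carry_out(
  commands=[0,0,0,0,0,0.95,1,0,0,0,0,0,0.77,1,0,0,0,0,0,0,1,0,0,0,0,0,0,1],
)

```text
time_s: 1.27
tool_pos: [0.1448, 0.6334, 0.2307]
eef_rot: [0.0, 0.706, 0.708, -0.0]
contact_force: [0.3, -0.7, 0.0]
opening: 0.0855
grasp_force: 0.0
```

carry_out(
  commands=[-0.62,0.66,0,0,0,0,1,-0.62,0.66,0,0,0,0,1,-0.62,0.66,0,0,0,0,1,-0.62,0.66,0,0,0,0,1,-0.62,0.66,0,0,0,0,1],
)

```text
time_s: 1.68
tool_pos: [0.2776, 0.5083, 0.2311]
eef_rot: [0.0, 0.706, 0.708, -0.0]
contact_force: [0.8, 0.2, -0.4]
opening: 0.0854
grasp_force: 0.0
```

carry_out(
  commands=[-0.62,0.66,0,0,0,0,1,-0.62,0.66,0,0,0,0,1,-0.62,0.66,0,0,0,0,1,-0.62,0.66,0,0,0,0,1,-0.62,0.66,0,0,0,0,1],
)

```text
time_s: 2.1
tool_pos: [0.4098, 0.3841, 0.2313]
eef_rot: [-0.0, 0.706, 0.708, 0.0]
contact_force: [-0.1, 0.3, 0.1]
opening: 0.0855
grasp_force: 0.0
```

carry_out(
  commands=[-0.62,0.66,0,0,0,0,1,-0.58,0.64,0.5,0,0,0,1,0,0,0.8,0,0,0,1,0,0,0.8,0,0,0,1,0,0,0,0,0,0,1],
)

```text
time_s: 2.52
tool_pos: [0.4573, 0.3343, 0.1397]
eef_rot: [-0.002, 0.707, 0.707, -0.006]
contact_force: [-1.0, -0.6, -0.4]
opening: 0.0855
grasp_force: 0.0
```

```bash
python3 - <<'E'
from h import *
s=arm.grab_frame("scene");t=arm.grab_frame("top");st=arm.get_state()
cv2.imwrite("pics/s1.png",s)
print(st["tool_pos"],st["eef_rot"],st["opening"])
cv2.imwrite("pics/c2.png",np.hstack([big(s,390,190,490,310,4),big(t,125,170,225,290,4)]))
E
```

```text
[0.4599186  0.33696692 0.14617251] [-4.41408290e-04  7.06827538e-01  7.07383839e-01 -1.65556891e-03] 0.08544612971622183
```

View pics/c2.png

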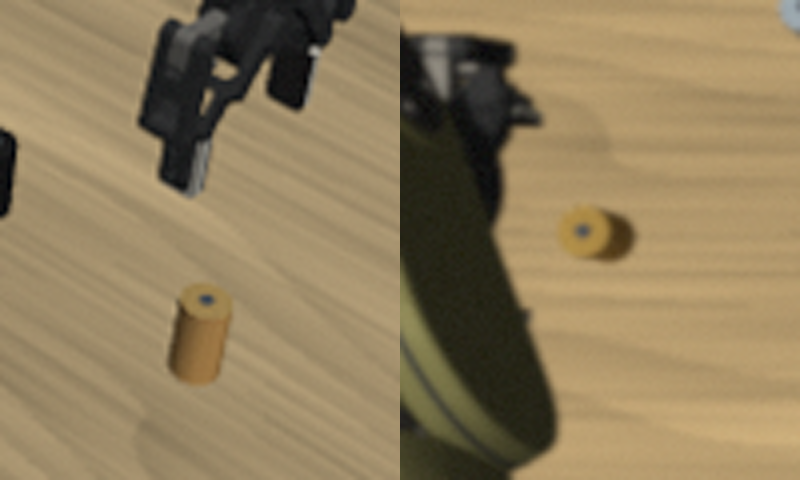

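```bash
python3 - <<'E'
from h import *
from h import ray
print(ray("scene",(441.1,264.4),.05),ray("top",(170.4,227.4),.05))
c=big(arm.grab_frame("scene"),390,190,490,310,4)
m=cv2.inRange(c,(0,0,0),(255,255,255))
print(proj("scene",(.4599,.337,.146)))
E
```

```text
[0.45975284 0.33617655 0.05      ] [0.45960417 0.33641197 0.05      ]
[448.37772647 229.50528926]
```

carry_out(
  commands=[0,0,0.8,0,0,0,1,0,0,0.8,0,0,0,1,0,0,0.8,0,0,0,1,0,0,0.6,0,0,0,1,0,0,0,0,0,0,1],
)

```text
time_s: 3.08
tool_pos: [0.4586, 0.3368, 0.0245]
eef_rot: [-0.001, 0.707, 0.708, -0.003]
contact_force: [-1.4, -1.2, 0.0]
opening: 0.0851
grasp_force: 0.0
```

carry_out(
  commands=[0,0,0,0,0,0,-0.5,0,0,0,0,0,0,-0.8,0,0,0,0,0,0,-0.8,0,0,0,0,0,0,-1,0,0,0,0,0,0,-1],
  force=50,
)

```text
time_s: 3.5
tool_pos: [0.4618, 0.3383, 0.0295]
eef_rot: [0.0, 0.707, 0.707, 0.001]
contact_force: [-3.8, -1.4, 9.4]
opening: 0.0266
grasp_force: 49.9
```

carry_out(
  commands=[0,0,0,0,0,0,-1,0,0,0,0,0,0,-1,0,0,0,0,0,0,-1,0,0,0,0,0,0,-1],
)

```text
time_s: 3.83
tool_pos: [0.4619, 0.3384, 0.0297]
eef_rot: [0.0, 0.707, 0.707, 0.001]
contact_force: [-1.8, -0.3, 7.0]
opening: 0.0262
grasp_force: 48.6
```

carry_out(
  commands=[0,0,-0.5,0,0,0,-1,0,0,-0.8,0,0,0,-1,0,0,-0.8,0,0,0,-1,0,0,-0.6,0,0,0,-1,0,0,0,0,0,0,-1],
)

```text
time_s: 4.25
tool_pos: [0.4641, 0.3395, 0.1423]
eef_rot: [0.001, 0.707, 0.707, 0.006]
contact_force: [1.6, -0.4, -1.2]
opening: 0.0263
grasp_force: 49.7
```

```bash
python3 - <<'E'
from h import *
s=arm.grab_frame("scene");st=arm.get_state()
print(st["tool_pos"],st["eef_rot"],st["opening"],st["contact_force"])
cv2.imwrite("pics/c3.png",big(s,390,170,490,290,4))
E
```

```text
[0.46271095 0.33862291 0.13900422] [0.00091426 0.70722441 0.7069798  0.00351615] 0.026676578999259848 [-0.07215458 -0.05300996 -3.28685569]
```

View pics/c3.png

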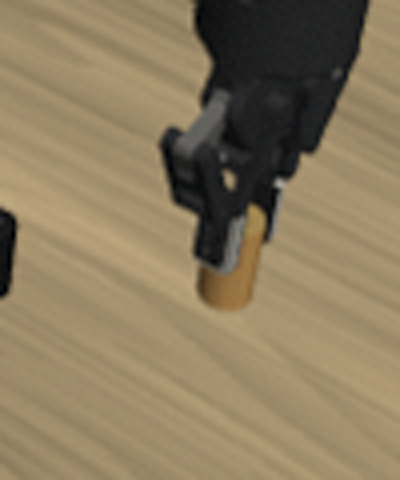

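carry_out(
  commands=[-0.6,0.2,0,0,0,0,-1,-0.9,0.22,0,0,0,0,-1,-0.9,0.22,0,0,0,0,-1,-0.9,0.22,0,0,0,0,-1,-0.9,0.22,0,0,0,0,-1],
)

```text
time_s: 4.72
tool_pos: [0.5023, 0.1676, 0.1325]
eef_rot: [-0.001, 0.707, 0.707, -0.002]
contact_force: [1.4, -0.5, -3.0]
opening: 0.0265
grasp_force: 49.6
```

carry_out(
  commands=[-0.9,0.22,0,0,0,0,-1,-0.9,0.22,0,0,0,0,-1,-0.9,0.22,0,0,0,0,-1,-0.7,0.22,0,0,0,0,-1,-0.5,0.22,0,0,0,0,-1],
)

```text
time_s: 5.13
tool_pos: [0.5463, 0.0109, 0.1324]
eef_rot: [-0.001, 0.708, 0.706, -0.002]
contact_force: [0.5, 0.8, -2.8]
opening: 0.0263
grasp_force: 49.6
```

carry_out(
  commands=[-0.2,0,0,0,0,0,-1,0,0,0,0,0,0,-1,0,0,0,0,0,0,-1,0,0,0,0,0,0,-1],
)

```text
time_s: 5.47
tool_pos: [0.5468, 0.0066, 0.1341]
eef_rot: [-0.001, 0.707, 0.707, -0.001]
contact_force: [-0.6, 0.4, -2.3]
opening: 0.0263
grasp_force: 49.6
```

```bash
python3 - <<'E'
from h import *
s=arm.grab_frame("scene");t=arm.grab_frame("top");st=arm.get_state()
print(st["tool_pos"],st["eef_rot"],st["contact_force"],st["joints"])
cv2.imwrite("pics/c4.png",np.hstack([big(s,230,130,350,250,3),big(t,280,150,430,270,3)]))
cv2.imwrite("pics/s4.png",s)
E
```

```text
[0.54728132 0.00673381 0.13484384] [-4.32110131e-04  7.06658373e-01  7.07554752e-01 -1.71081725e-04] [ 0.47545368  0.63922912 -3.53362214] [-8.59336836e-02 -2.09851494e-02  1.96883929e+00  3.16118191e-04
  1.19462029e+00 -8.73176161e-02]
```

View pics/c4.png

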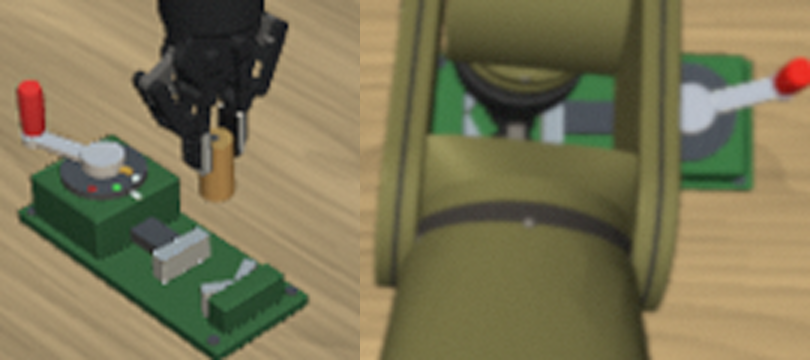

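```bash
python3 - <<'E'
from h import *
for z in(0.155,0.158): print(ray("scene",(303.3,175.3),z))
print(proj("scene",(.547,.0047,.105)),"bottom seen ~",(230+217/3,130+191/3))
E
```

```text
[0.54267715 0.00799479 0.155     ]
[0.54565193 0.01122732 0.158     ]
[301.31990252 193.58018681] bottom seen ~ (302.3333333333333, 193.66666666666666)
```

carry_out(
  commands=[0,0.08,0.5,0,0,0,-1,0,0,0.7,0,0,0,-1,0,0,0.6,0,0,0,-1,0,0,0.3,0,0,0,-1,0,0,0,0,0,0,-1],
)

```text
time_s: 5.98
tool_pos: [0.548, 0.0065, 0.0477]
eef_rot: [-0.003, 0.707, 0.707, -0.002]
contact_force: [-1.5, -0.5, -2.3]
opening: 0.0264
grasp_force: 49.7
```

Consistent. Now lower gently to contact.

carry_out(
  commands=[0,0,0,0,0,0,-1,0,0,0.07,0,0,0,-1,0,0,0,0,0,0,-1],
)

```text
time_s: 6.23
tool_pos: [0.5524, 0.0055, 0.0502]
eef_rot: [0.001, 0.707, 0.707, 0.001]
contact_force: [-1.2, -0.5, -3.9]
opening: 0.0259
grasp_force: 49.7
```

carry_out(
  commands=[0,0,0.05,0,0,0,-1,0,0,0,0,0,0,-1,0,0,0,0,0,0,-1],
)

```text
time_s: 6.48
tool_pos: [0.5514, 0.0054, 0.0471]
eef_rot: [0.0, 0.707, 0.707, 0.0]
contact_force: [-0.0, 0.4, -2.9]
opening: 0.0262
grasp_force: 49.7
```

carry_out(
  commands=[0,0,0.05,0,0,0,-1,0,0,0,0,0,0,-1,0,0,0,0,0,0,-1],
)

```text
time_s: 6.73
tool_pos: [0.5509, 0.0054, 0.0444]
eef_rot: [-0.0, 0.707, 0.707, -0.0]
contact_force: [-0.1, 0.6, -2.7]
opening: 0.0263
grasp_force: 49.7
```

carry_out(
  commands=[0,0,0.05,0,0,0,-1,0,0,0,0,0,0,-1,0,0,0,0,0,0,-1],
)

```text
time_s: 6.98
tool_pos: [0.5509, 0.0055, 0.0423]
eef_rot: [-0.0, 0.707, 0.707, -0.0]
contact_force: [-1.0, 0.5, -2.8]
opening: 0.0264
grasp_force: 49.7
```

carry_out(
  commands=[0,0,0.04,0,0,0,-1,0,0,0,0,0,0,-1,0,0,0,0,0,0,-1],
)

```text
time_s: 7.23
tool_pos: [0.5513, 0.0055, 0.0417]
eef_rot: [0.0, 0.707, 0.707, -0.0]
contact_force: [-3.9, 0.3, 4.3]
opening: 0.026
grasp_force: 50.3
```

carry_out(
  commands=[0,0,0,0,0,0,0,0,0,0,0,0,0,0.5,0,0,0,0,0,0,1,0,0,0,0,0,0,1,0,0,0,0,0,0,1],
  force=20,
)

```text
time_s: 7.65
tool_pos: [0.5512, 0.0055, 0.0409]
eef_rot: [0.0, 0.707, 0.707, 0.0]
contact_force: [-0.5, -0.6, 0.0]
opening: 0.0842
grasp_force: 0.0
```

carry_out(
  commands=[0,0,-0.3,0,0,0,1,0,0,-0.7,0,0,0,1,0,0,-0.9,0,0,0,1,0,0,-0.9,0,0,0,1,0,0,-0.3,0,0,0,1],
)

```text
time_s: 8.07
tool_pos: [0.5543, 0.0052, 0.1724]
eef_rot: [0.004, 0.707, 0.707, 0.003]
contact_force: [0.9, -0.9, 1.5]
opening: 0.0856
grasp_force: 0.0
```

```bash
python3 - <<'E'
from h import *
s=arm.grab_frame("scene");st=arm.get_state()
print(st["tool_pos"],st["eef_rot"],st["contact_force"])
cv2.imwrite("pics/c5.png",big(s,225,140,345,250,5))
E
```

```text
[0.55490316 0.00518125 0.17319009] [0.00472121 0.70719511 0.70699152 0.00397118] [-0.06386394  0.68264003  2.53142995]
```

View pics/c5.png

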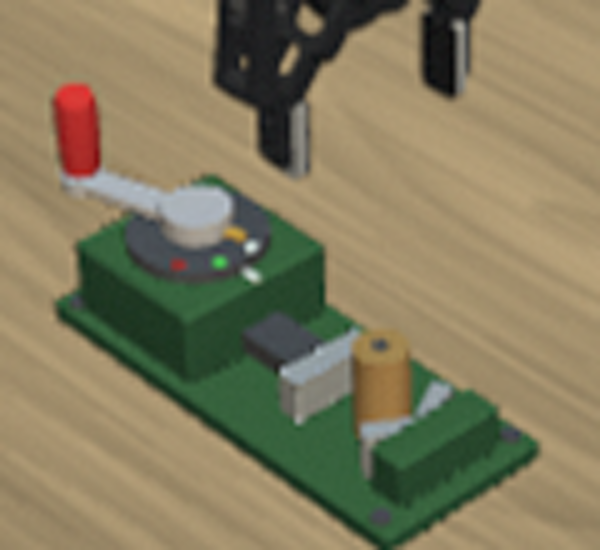

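```bash
python3 - <<'E'
from h import *
print(ray("scene",(225+74.5/5-.4,140+93/5-.4),.12), ray("top",(425.8,173.2),.118))
# hub top / collar
print("hub",[ray("scene",(225+197/5-.4,140+203/5-.4),z) for z in(.07,.074,.08)])
print("blank",ray("scene",(225+379/5-.4,140+346/5-.4),.062))
s=arm.grab_frame("scene").astype(int);m=((s[...,2]>120)&(s[...,1]<70)&(s[...,0]<70)).astype(np.uint8)[150:190,225:260]
ys,xs=np.nonzero(m);print(xs.min()+225,xs.max()+225,ys.min()+150,ys.max()+150,xs.mean()+225,ys.mean()+150)
print(proj("scene",(.567,-.193,.12)),proj("scene",(.567,-.193,.074)),arm.get_state()["tool_pos"])
E
```

```text
[ 0.56844097 -0.19361745  0.12      ] [ 0.56763896 -0.19232795  0.118     ]
hub [array([ 0.54252021, -0.13630137,  0.07      ]), array([ 0.54602882, -0.13170454,  0.074     ]), array([ 0.55129173, -0.12480928,  0.08      ])]
blank [0.55010928 0.00362109 0.062     ]
236 244 157 174 240.14074074074074 165.57037037037037
[240.12423312 158.07494115] [241.80567623 173.6013779 ] [0.55371105 0.00526206 0.17005778]
```

carry_out(
  commands=[-0.6,0.1,0,0,0,0,1,-0.9,0.1,0,0,0,0,1,-0.9,0.1,0,0,0,0,1,-0.9,0.1,0,0,0,0,1,-0.9,0.01,0,0,0,0,1],
)

```text
time_s: 8.58
tool_pos: [0.5665, -0.1636, 0.1628]
eef_rot: [-0.001, 0.707, 0.707, -0.001]
contact_force: [0.8, -0.1, -0.3]
opening: 0.0854
grasp_force: 0.0
```

carry_out(
  commands=[-0.6,0,0,0,0,0,1,-0.16,0,0,0,0,0,1,0,0,0,0,0,0,1,0,0,0,0,0,0,1,0,0,0,0,0,0,1],
)

```text
time_s: 9.0
tool_pos: [0.567, -0.1915, 0.1639]
eef_rot: [-0.001, 0.707, 0.707, -0.0]
contact_force: [1.1, 0.8, -0.2]
opening: 0.0853
grasp_force: 0.0
```

carry_out(
  commands=[0,0,0,0,0,0,1,0,0,0,0,0,0,1],
)

```text
time_s: 9.17
tool_pos: [0.5674, -0.1916, 0.1648]
eef_rot: [-0.0, 0.707, 0.708, 0.0]
contact_force: [0.6, -0.5, -0.0]
opening: 0.0852
grasp_force: 0.0
```

carry_out(
  commands=[-0.03,0,0.5,0,0,0,1,0,0,0.6,0,0,0,1,0,0,0.6,0,0,0,1,0,0,0.25,0,0,0,1,0,0,0,0,0,0,1],
)

```text
time_s: 9.58
tool_pos: [0.5653, -0.1925, 0.0836]
eef_rot: [-0.003, 0.707, 0.707, -0.001]
contact_force: [0.0, -0.2, 0.4]
opening: 0.0853
grasp_force: 0.0
```

carry_out(
  commands=[0,0,0,0,0,0,0.3,0,0,0,0,0,0,-0.2,0,0,0,0,0,0,-0.5,0,0,0,0,0,0,-1,0,0,0,0,0,0,-1],
  force=40,
)

```text
time_s: 10.0
tool_pos: [0.5681, -0.1945, 0.0882]
eef_rot: [0.001, 0.707, 0.707, 0.0]
contact_force: [-0.3, 0.3, -0.3]
opening: 0.0259
grasp_force: 0.0
```

carry_out(
  commands=[0,0,0,0,0,0,-1,0,0,0,0,0,0,-1,0,0,0,0,0,0,-1,0,0,0,0,0,0,-1,0,0,0,0,0,0,-1],
)

```text
time_s: 10.42
tool_pos: [0.5682, -0.1946, 0.088]
eef_rot: [0.001, 0.707, 0.707, 0.0]
contact_force: [1.7, -0.5, 5.7]
opening: 0.0199
grasp_force: 39.2
```

```bash
python3 - <<'E'
from h import *
s=arm.grab_frame("scene");st=arm.get_state()
print(st["tool_pos"],st["contact_force"],st["opening"])
cv2.imwrite("pics/c6.png",big(s,205,120,325,220,5))
E
```

```text
[ 0.56822719 -0.19451301  0.08797587] [0.45025931 0.72337406 4.69731411] 0.020460974253902076
```

View pics/c6.png

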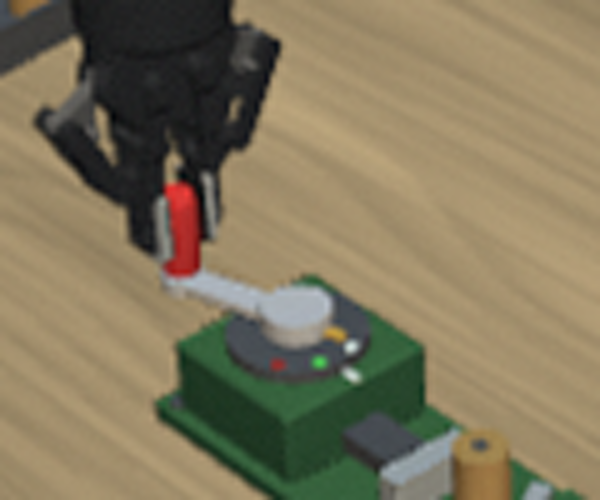

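```bash
python3 - <<'E'
import numpy as np
th=-1.303-0.1*np.arange(0,15)
x=.07*np.cos(th)/.04;y=.07*np.sin(th)/.04
for i in range(14): print(round(.1*(i+1),1),"dx %.3f dy %.3f"%(y[i+1]-y[i],x[i+1]-x[i]),"TCP %.4f %.4f"%(.5497+x[i+1]*.04,-.127+y[i+1]*.04))
E
```

```text
0.1 dx -0.038 dy -0.171 TCP 0.5614 -0.1960
0.2 dx -0.021 dy -0.174 TCP 0.5544 -0.1968
0.3 dx -0.003 dy -0.175 TCP 0.5474 -0.1970
0.4 dx 0.014 dy -0.174 TCP 0.5405 -0.1964
0.5 dx 0.032 dy -0.172 TCP 0.5336 -0.1951
0.6 dx 0.049 dy -0.168 TCP 0.5269 -0.1932
0.7 dx 0.065 dy -0.162 TCP 0.5204 -0.1906
0.8 dx 0.081 dy -0.155 TCP 0.5142 -0.1873
0.9 dx 0.096 dy -0.146 TCP 0.5083 -0.1835
1.0 dx 0.110 dy -0.136 TCP 0.5029 -0.1791
1.1 dx 0.123 dy -0.124 TCP 0.4979 -0.1741
1.2 dx 0.135 dy -0.111 TCP 0.4935 -0.1687
1.3 dx 0.145 dy -0.097 TCP 0.4896 -0.1629
1.4 dx 0.154 dy -0.082 TCP 0.4863 -0.1567
```

carry_out(
  commands=[-0.038,-0.171,0,0,0,0,-1,-0.021,-0.174,0,0,0,0,-1,0,0,0,0,0,0,-1,0,0,0,0,0,0,-1],
)

```text
time_s: 10.8
tool_pos: [0.5531, -0.1969, 0.0878]
eef_rot: [-0.0, 0.707, 0.707, -0.001]
contact_force: [-1.6, 0.1, 8.3]
opening: 0.0204
grasp_force: 39.8
```

carry_out(
  commands=[-0.003,-0.175,0,0,0,0,-1,0.014,-0.174,0,0,0,0,-1,0,0,0,0,0,0,-1,0,0,0,0,0,0,-1],
)

```text
time_s: 11.13
tool_pos: [0.539, -0.1961, 0.0878]
eef_rot: [-0.0, 0.707, 0.707, -0.0]
contact_force: [-0.8, 0.8, 7.7]
opening: 0.0203
grasp_force: 40.0
```

```bash
python3 -c "
from h import *
s=arm.get_state();print(s['tool_pos'],s['contact_force'],s['grasp_force'])"
```

```text
[ 0.53899357 -0.19612506  0.08779301] [-0.77328032  0.8462979   7.74488263] 40.04083030857146
```

Low force, on the arc (0.4 rad). Continue in 0.1 rad steps, watching the force.

carry_out(
  commands=[0.032,-0.172,0,0,0,0,-1,0,0,0,0,0,0,-1,0,0,0,0,0,0,-1],
)

```text
time_s: 11.38
tool_pos: [0.5324, -0.1947, 0.0878]
eef_rot: [-0.0, 0.707, 0.707, -0.0]
contact_force: [-0.1, 1.2, 8.0]
opening: 0.02
grasp_force: 40.1
```

carry_out(
  commands=[0.049,-0.168,0,0,0,0,-1,0,0,0,0,0,0,-1,0,0,0,0,0,0,-1],
)

```text
time_s: 11.63
tool_pos: [0.5271, -0.1931, 0.088]
eef_rot: [0.002, 0.707, 0.707, 0.001]
contact_force: [5.5, 0.4, 5.4]
opening: 0.0205
grasp_force: 39.9
```

carry_out(
  commands=[0.065,-0.162,0,0,0,0,-1,0,0,0,0,0,0,-1,0,0,0,0,0,0,-1],
)

```text
time_s: 11.88
tool_pos: [0.5212, -0.1907, 0.0881]
eef_rot: [0.002, 0.707, 0.707, 0.001]
contact_force: [7.1, -0.7, 2.8]
opening: 0.0201
grasp_force: 39.9
```

carry_out(
  commands=[0.081,-0.155,0,0,0,0,-1,0,0,0,0,0,0,-1,0,0,0,0,0,0,-1],
)

```text
time_s: 12.13
tool_pos: [0.515, -0.1875, 0.088]
eef_rot: [0.002, 0.707, 0.707, 0.001]
contact_force: [6.2, -1.3, 3.6]
opening: 0.0202
grasp_force: 40.0
```

carry_out(
  commands=[0.096,-0.146,0,0,0,0,-1,0,0,0,0,0,0,-1,0,0,0,0,0,0,-1],
)

```text
time_s: 12.38
tool_pos: [0.5076, -0.1828, 0.0877]
eef_rot: [-0.0, 0.707, 0.707, 0.0]
contact_force: [1.2, 2.6, 7.8]
opening: 0.0203
grasp_force: 40.5
```

carry_out(
  commands=[0.11,-0.136,0,0,0,0,-1,0,0,0,0,0,0,-1,0,0,0,0,0,0,-1],
)

```text
time_s: 12.63
tool_pos: [0.5016, -0.1777, 0.0876]
eef_rot: [-0.001, 0.707, 0.707, 0.0]
contact_force: [0.5, 4.0, 8.8]
opening: 0.0204
grasp_force: 40.7
```

carry_out(
  commands=[0.123,-0.124,0,0,0,0,-1,0,0,0,0,0,0,-1,0,0,0,0,0,0,-1],
)

```text
time_s: 12.88
tool_pos: [0.497, -0.1728, 0.0877]
eef_rot: [-0.001, 0.707, 0.707, 0.001]
contact_force: [0.7, 4.5, 9.0]
opening: 0.0203
grasp_force: 40.7
```

carry_out(
  commands=[0.07,-0.06,0,0,0,0,-1,0,0,0,0,0,0,-1,0,0,0,0,0,0,-1],
)

```text
time_s: 13.13
tool_pos: [0.4954, -0.1709, 0.0878]
eef_rot: [0.001, 0.707, 0.707, 0.001]
contact_force: [4.8, 1.3, 5.9]
opening: 0.0205
grasp_force: 40.4
```

```bash
python3 - <<'E'
from h import *
s=arm.grab_frame("scene");st=arm.get_state()
print(st["tool_pos"],st["contact_force"],st["opening"])
cv2.imwrite("pics/c7.png",big(s,225,140,345,250,5))
E
```

```text
[ 0.49539696 -0.1708606   0.08778722] [3.6188776  1.51552549 5.55001622] 0.020215614058974964
```

View pics/c7.png

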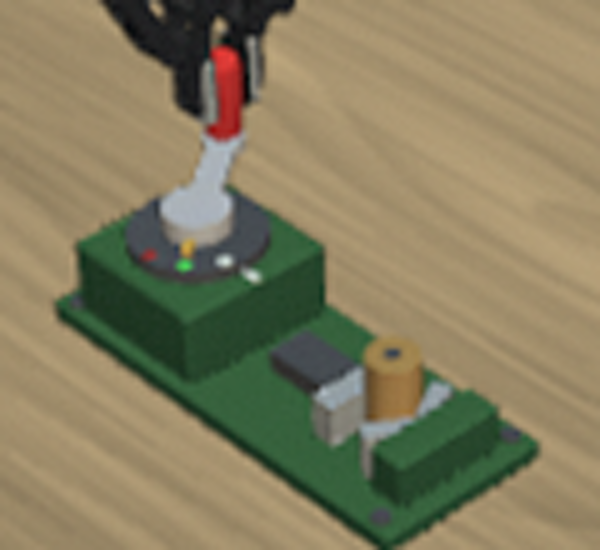

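carry_out(
  commands=[0,0,0,0,0,0,-0.3,0,0,0,0,0,0,0.1,0,0,0,0,0,0,0.5,0,0,0,0,0,0,0.5,0,0,0,0,0,0,0.5],
)

```text
time_s: 13.6
tool_pos: [0.4937, -0.1707, 0.0859]
eef_rot: [-0.001, 0.707, 0.707, -0.001]
contact_force: [0.3, 0.0, -0.1]
opening: 0.0639
grasp_force: 0.0
```

carry_out(
  commands=[0,0,-0.2,0,0,0,0.5,0,0,-0.6,0,0,0,0.5,0,0,-0.8,0,0,0,0.5,0,0,-0.8,0,0,0,0.5,0,0,-0.4,0,0,0,0.5],
)

```text
time_s: 14.02
tool_pos: [0.4962, -0.1717, 0.204]
eef_rot: [0.003, 0.707, 0.707, 0.001]
contact_force: [0.6, -0.0, 1.2]
opening: 0.0643
grasp_force: 0.0
```

carry_out(
  commands=[0,0,0,0,0,0,0.5,0,0,0,0,0,0,0.5,0,0,0,0,0,0,0.5],
)

```text
time_s: 14.27
tool_pos: [0.494, -0.1707, 0.1977]
eef_rot: [-0.001, 0.707, 0.707, -0.0]
contact_force: [-0.3, 0.5, -0.3]
opening: 0.0642
grasp_force: 0.0
```

```bash
python3 - <<'E'
from h import *
s=arm.grab_frame("scene");st=arm.get_state()
print(st["time_s"],st["tool_pos"],st["contact_force"],st["opening"])
cv2.imwrite("pics/c8.png",big(s,225,110,395,290,3))
E
```

```text
14.3167 [ 0.49367842 -0.17051554  0.19703182] [-0.98938025 -0.37647558 -0.54881042] 0.06434207733186081
```

View pics/c8.png

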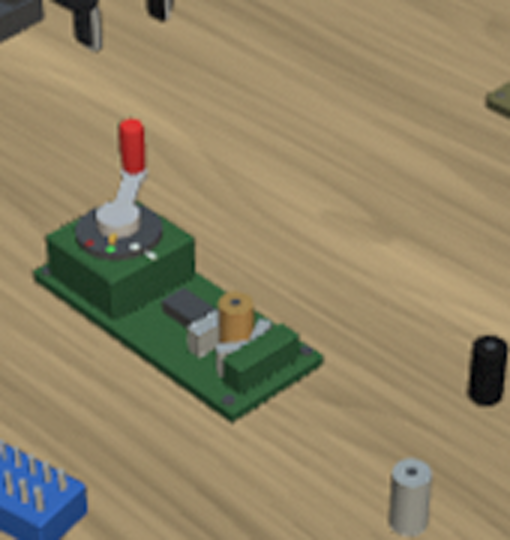

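The picture shows the pointer on the green dot at (112,245) and the blank held upright at (235,315). The gripper is clear, and the steel and black blanks are where they were.

```bash
python3 -c "
from cell import arm
print(arm.job_done())"
```

```text
the job is handed in; nothing more can be done
None
```

The brass blank stands upright, clamped in the V; the crank was stopped after one click (pointer on the green dot) and released, the steel and black blanks were not touched, and the job was handed in at about 14.3 s.

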